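# Stand up the filter cartridge and lock it on the fan

## Task

Put the filter cartridge that lies on the bench onto the fan unit: butt its lugged foot against the dark stop rail, tip it up there by lifting its head, and let it stand upright on the bench by itself, released. Then pick it up again (the fin on its head is its grip), set it flat on the middle of the fan deck with its lugs square to the hooks (in the gaps between them), turn it clockwise seen from above by a quarter turn until the lugs stop under the hooks, and let go. Do not knock over or shove the other things on the bench.

Things in the scene. Friction and masses are not known exactly. Their poses are not given: they have to be found in the camera images.
- cartridge: Loose filter cartridge: white cylinder, black ends, 60 mm diameter, 150 mm long, about 0.5 kg, mass centre about 78 mm from the foot. Lies on its side at the start, foot towards the rail and 20 to 65 mm from it. Origin: centre of the foot's flat face. x axis: along the cylinder from foot to head (up when it stands). y axis: the line of the lugs. Same after a half turn about x.
- lug (a point): Middle of one of the cartridge's two opposite lugs (the other mirrors it). They stick out at the foot along its y axis, to 38 mm from its centre line, 18 mm wide, 8 mm thick (x 0 to 8 mm). Level at the start.
- fin (a point): Middle of the flat black grip fin on the cartridge's head, which stands 35 mm past the end (x 150 to 185 mm), 44 mm long along the cartridge's y, 12 mm thick along its z. Level at the start, so that it cannot be pinched from above until the cartridge stands.
- rail: Fixed stop rail, a low dark steel bar: 160 mm wide (along y), 15 mm high, 24 mm deep, two screw heads 18 mm high. Origin: middle of the stop face's lower edge, at bench level. x axis: level, out of the stop face towards the cartridge; z up. As the cartridge is tipped up its foot leans over the rail, so it must be drawn out from it, by its diameter in all, to stand flat on the bench beside it.
- fan: Fixed grey fan unit, 130 x 130 mm, 40 mm high; its flat top is the deck. Origin: centre of its underside, at bench level, z up. Steel hooks stand on the deck on its +x and -x sides. To put the cartridge in: lugs along the fan's y axis. Locked: lugs along the fan's x axis, after a quarter turn clockwise seen from above.
- deck (a point): Centre of the fan's deck, 40 mm above the bench; axes as the fan's.
- hook (a point): Top of the fan's +x hook, 19 mm above the deck (the -x hook is the same turned half round). Its upright stands 42 to 48 mm from the centre, 32 mm wide; its top plate reaches in to 34 mm from the centre, 13 mm clear beneath. Open on its anticlockwise end seen from above, where a lug slides in; a stop wall closes the clockwise end (a lug stops within 2 degrees of the fan's x axis).
- bottle: Bystander: amber bottle, 60 mm across, 190 mm high, standing; origin at the centre of its underside.
- meter: Bystander: small black meter, 30 x 50 mm, 28 mm high; origin at the centre of its underside.
- pot: Bystander: terracotta pot, 84 mm across, 80 mm high; origin at the centre of its underside.
- jar: Bystander: glass jar, 64 mm across, 80 mm high; origin at the centre of its underside.
- tin: Bystander: metal tin, 72 mm across, 100 mm high; origin at the centre of its underside.
- brush: Bystander: hand brush lying on the bench.
- timer: Bystander, fixed: white timer socket with a dial, 70 x 125 mm, 45 mm high; origin at the centre of its underside.
Mind the look-alikes: they are no part of the job. What is shaped like the cartridge but yellow is not meant. Of the things that look like the rail, the smaller one is meant.

How it is judged (in metres and radians):
On the way, in this order (a step that is already met when the one before it is completed fails the run):
1. the cartridge's foot bears on the stop rail while its head is lifted (leaning 17 to 70 degrees from upright) (angle between cartridge's own x axis and vertical between 0.3 and 1.22 rad and contact force between cartridge and rail above 0.3 N and height (world z) of cartridge below 0.05 m), for 0.1 s.
2. the cartridge stands upright on the bench by itself, released (angle between cartridge's own x axis and vertical below 0.05 rad and height (world z) of cartridge between -0.005 and 0.005 m and contact force between cartridge and the arm below 0.1 N and contact force between cartridge and the fingers below 0.1 N and linear speed of cartridge below 0.02 m/s), for 0.3 s.
3. the cartridge is down flat on the fan deck, centred within 6 mm, its lugs within about 40 degrees of square to the hooks (horizontal distance between cartridge and deck below 0.006 m and z of cartridge in the frame of deck between -0.004 and 0.004 m and angle between cartridge's own x axis and vertical below 0.06 rad and angle between the y axis of cartridge and the x axis of fan, either way round above 0.87 rad), for 0.2 s.
At the end, for the whole second after the job is handed in: The cartridge stands upright (within 0.06 rad) and at rest on the fan deck, its foot within 4 mm of the deck's height and 6 mm of its centre, its lugs under the hooks within 0.2 rad of the fan's x axis, released (horizontal distance between cartridge and deck below 0.006 m and z of cartridge in the frame of deck between -0.004 and 0.004 m and angle between cartridge's own x axis and vertical below 0.06 rad and angle between the y axis of cartridge and the x axis of fan, either way round below 0.2 rad and linear speed of cartridge below 0.02 m/s and contact force between cartridge and the fingers below 0.1 N); the robot touches nothing.
It fails at once if a bystander (bottle, meter, pot, jar, tin, brush) is pushed more than 30 mm or knocked over (distance of any of bottle, meter, pot, jar, tin, brush from where it was at the start of the episode above 0.03 m or angle between any of bottle, meter, pot, jar, tin's own z axis and vertical above 0.5 rad).
It also fails if it takes over 67 s, if anything falls off the work surface, if the arm or the gripper's body presses on something with over 40 N, if the wrist force passes 120 N, or if a joint passes its speed limit or range.

## Robot

A 7-joint arm with a two-finger parallel gripper is mounted at the origin on the work surface. World frame = base frame: x ahead of the robot, y to its left, z up, the work surface at z = 0. Lengths are in m, angles in degrees, forces in N, time in s.
With the tool pointing down it reaches from about 0.425 to 0.875 m from the base axis. Payload 4.7 kg.
Tool frame: the origin (TCP) lies on the mounting face of the last link; the fingertips stand 182 mm ahead of it and the grasp point (between the pads) lies 164 mm ahead of it; z points along the fingers, x is the direction in which the jaws open and shut, and the axes are right-handed (so a half turn about z gives the same grasp; the last joint's range is limited). The gripper opens to 87 mm and grips with 3 to 60 N. Pads are 19 mm wide; open, the fingers measure 117 mm over their backs; the gripper's body (75 mm by 190 mm) begins 51 mm behind the grasp point.
Start: joints at [-74.823, 18.392, -4.016, 83.108, 1.295, 78.541, -3.26], TCP at [0.161, 0.63, 0.405] pointing down, gripper open.
Joint ranges: [-163.93, 163.93], [-17.29, 119.83], [-79.2, 71.16], [3.27, 140.29], [-89.18, 269.18], [5.43, 117.66], [-154.24, 154.24]. Speed limits (degrees/s): [147.25, 147.25, 180, 180, 180, 180, 180].

## Interface

Orientations are given as [roll, pitch, yaw] about the fixed x, y, z axes, in that order (R = Rz(yaw) Ry(pitch) Rx(roll)).
In Python, from cell import status, cams, env, outline_of, landmark_of gives the robot as it stands. The module is installed in compiled form; this text tells all that it offers.
- The arm moves only by the tool jog_arm, never from a script. Its argument "rows" is a list of rows, each a list of 7 numbers: the closure, from 0 (fully open) to 1 (shut), then the shift along the tool's x, y, z in m, then the turn, a rotation vector about the tool's x, y, z in degrees. A call has 1 to 12 rows; each row shifts and turns the commanded pose from where the row before left it, along the tool's axes as they then stand; what a row does not reach is not made up. A row lasts 1/12 s, in which the tool goes at most 41.7 mm and 7.16 degrees, less where a joint would pass 70% of its speed; a pose out of reach is approached as far as the arm can. A call with a gripper value outside its range is refused whole. The fingers move at their own pace and stop on an object; "grip_force" is the grip in N (left out, the last holds). Time passes only in rows, so rows that do not move let the fingers close. It gives the time, the measured TCP pose, the force and the opening at its end, in the units of the state.
- status.get_obs(): the state, without advancing time (a new reading comes with each control period).
- cams.read_camera(name): name is "side" or "top"; returns (picture, depth): 400x640x3 uint8, red, green, blue; 400x640 float32, m along the optical axis (not along the pixel's ray), 0 where there is no reading.
- cams.camera_params(name): a dict with "vfov" (degrees; the focal length in pixels is half the picture's height over the tangent of half this angle, whatever the lens; pixels are square), "cx", "cy" (the principal point, pixels), "eye" and "attitude" of the camera in the world. Camera axes: x right, y up, looking along -z (the intrinsics and any distortion apply to the point x, -y, -z); pixel columns grow to the right and rows downward; lengths in m; the calibration is good to about 2 mm. A picture is of the moment at which its call begins. camera_params takes no time and is no camera call.
- env.sign_off(): hands the job in, once; it reports no verdict.
Trained networks look in the newest picture that a camera, given by its name, has taken for a name from the list of things; names that differ only in an ending like _2 or _b are one class to them, and where a whole thing is asked for, a point or a joint stands for the part that bears it (a point fixed in the world has none). Each returns a list of dicts, best first, with "conf" (0 to 1); they miss things now and then, are a little off and sometimes report something else, mostly with a low value. They report only what shows in the picture. A call takes as long as a camera call. They do not tell look-alikes from the thing itself.
- outline_of(camera, name): "pixels" (400x640 bool, what is visible of it) and "box" ([left, top, right, bottom] in pixels, round what is visible of it).
- landmark_of(camera, name): "position" ([row, column] in pixels: a listed point, or the origin of a listed thing).
The state is a dict: "time_s": time; "qpos": joint angles; "joint_velocities": joint speeds; "effort": joint torques, N m; "tool_pos": TCP position; "tool_rot": TCP orientation; "force": force on the tool from outside, world axes, zero at the start; "wrist_torque": the same for the moment, N m; "grip_width": finger opening in m.
Only numpy, scipy, OpenCV 4.12 (cv2) and the standard library are available. Lean on these libraries where they do the work, as an engineer would, in place of code of your own. Each camera call takes 0.05 s, during which the arm holds its last target. There are 200 camera calls.

## Working session

There is one attempt and no reset: what is moved stays moved. The work goes in short steps, Python scripts to look and compute and a tool call to move; the robot and the scene stay as the last step left them, time stands still between calls to the robot, and variables do not carry over. Pictures are saved under pics/ and viewed, about 8 in all and at most 12, crops included, and the job is handed in when it is done.

Besides the shell and the picture viewer there is one more tool, called after "Call:" as a command line: name --pt "numbers of a row" for each row, then --argument value for the rest. jog_arm: Moves the arm, as the interface text tells. Its arguments: {"type":"object","properties":{"rows":{"type":"array"},"grip_force":{"type":"number"}},"required":["rows"]}

```bash
mkdir -p pics; cat > h.py <<'E'
import numpy as np, cv2
from scipy.spatial.transform import Rotation as R
from cell import status, cams, env, outline_of, landmark_of
def take(n,save=None):
    im,d=cams.read_camera(n)
    if save: cv2.imwrite('pics/'+save,im[:,:,::-1])
    return im,d
E
python3 - <<'E'
from h import *
print(status.get_obs())
for n in('side','top'):
    print(n,cams.camera_params(n)); take(n,n+'1.png')
E
```

```text
{'time_s': 0.0, 'qpos': array([-74.8220705 ,  18.43966409,  -4.0133178 ,  83.17416088,
         1.29732601,  78.54177964,  -3.25811238]), 'joint_velocities': array([ 0.14703711, -0.11818118, -0.02673491, -0.0775707 , -0.00271231,
       -0.14745108, -0.0205284 ]), 'effort': array([-1.57730842e-04, -4.91313958e+01, -4.04158132e-01, -3.12521982e+01,
       -6.39849692e-02,  4.39915771e-02,  1.80127045e-04]), 'tool_pos': array([0.16132934, 0.62945112, 0.40366054]), 'tool_rot': array([1.79991256e+02, 1.10241167e-01, 7.56320465e+01]), 'force': array([ 0.82605116, -0.05544798,  1.17177006]), 'wrist_torque': array([ 0.0247202 , -0.02221978,  0.01748769]), 'grip_width': 0.0867337281873928}
side {'vfov': 46.91769246289354, 'cx': 310.3911742693469, 'cy': 196.5757081304972, 'eye': array([-0.05335646, -0.8279726 ,  0.95585901]), 'attitude': array([ 47.40081585,   1.17120117, -33.07348947])}
top {'vfov': 56.145968115282024, 'cx': 316.1565491091122, 'cy': 194.3665995269553, 'eye': array([0.35513438, 0.00433172, 1.09729603]), 'attitude': array([  4.11580784,   0.21146548, -89.42744223])}
```

View both.

View pics/top1.png

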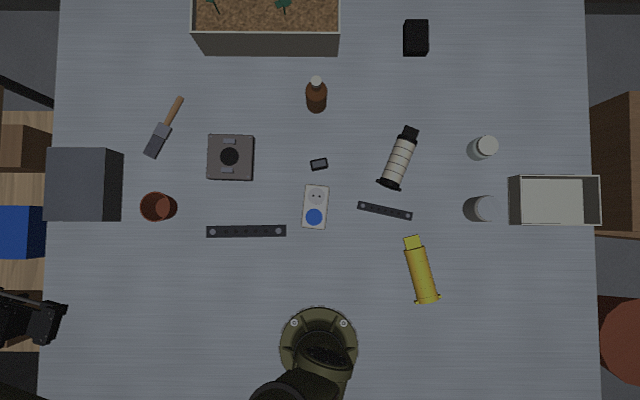

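View pics/side1.png

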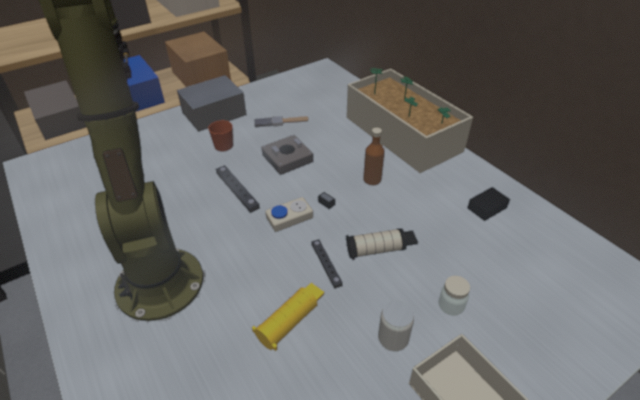

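```bash
cat >> h.py <<'E'
def cam(n):
    p=cams.camera_params(n); f=200/np.tan(np.radians(p['vfov']/2))
    return f,p['cx'],p['cy'],p['eye'],R.from_euler('xyz',p['attitude'],degrees=True).as_matrix()
def cloud(n,d):
    f,cx,cy,e,M=cam(n); v,u=np.mgrid[:400,:640]
    c=np.stack([(u-cx)/f*d,-(v-cy)/f*d,-d],-1); return c@M.T+e
def onplane(n,rc,z):
    f,cx,cy,e,M=cam(n); w=M@np.array([(rc[1]-cx)/f,-(rc[0]-cy)/f,-1]); return e+w*(z-e[2])/w[2]
E
python3 - <<'E'
from h import *
np.set_printoptions(precision=4,suppress=True)
for n in('top','side'):
    im,d=take(n); P=cloud(n,d)
    print(n,'bench z grid');print(P[20:400:60,80:600:100,2])
    for k,z in dict(cartridge=.03,lug=.03,fin=.03,rail=0,deck=.04,hook=.059,fan=0,bottle=0,meter=0,pot=0,jar=0,tin=0,timer=0).items():
        print(k,[(np.round(l['position'],1),round(l['conf'],2),onplane(n,l['position'],z)[:2]) for l in landmark_of(n,k)[:4]])
    for k in('cartridge','rail','fan'):
        for o in outline_of(n,k)[:2]:
            m=o['pixels']&(d>0); p=P[m]; c=np.column_stack(np.nonzero(m)).astype(np.float32)
            (ce,wh,a)=cv2.minAreaRect(p[:,:2].astype(np.float32)); print(' ol',k,round(o['conf'],2),o['box'],m.sum(),np.array(ce),np.array(wh),round(a,1),'z',np.percentile(p[:,2],[5,50,95]))
E
```

```text
top bench z grid
[[-0.0005 -0.0002  0.1096 -0.002   0.0004 -0.0003]
 [-0.0002 -0.0023  0.0018  0.0026 -0.001  -0.0007]
 [ 0.001   0.0006 -0.0011  0.0028  0.0805  0.0002]
 [ 0.0988 -0.0022 -0.0002 -0.001   1.0973  0.0059]
 [-0.0012 -0.0042 -0.0037 -0.0017 -0.0012 -0.0005]
 [ 0.0011 -0.0028  0.0014 -0.0032 -0.0007  0.0027]
 [ 0.0004 -0.0011  0.417  -0.0055 -0.0042 -0.0027]]
cartridge [(array([184.5, 384.9]), 0.65, array([ 0.4621, -0.1871])), (array([300.1, 426.3]), 0.61, array([ 0.1387, -0.3016]))]
lug [(array([301.1, 418.9]), 0.95, array([ 0.1358, -0.281 ])), (array([179.2, 376.5]), 0.91, array([ 0.4771, -0.1631])), (array([133.8, 413.7]), 0.73, array([ 0.6098, -0.2705]))]
fin [(array([243.3, 411.4]), 0.89, array([ 0.296 , -0.2613])), (array([132.3, 410.5]), 0.64, array([ 0.6141, -0.2614]))]
rail [(array([225.3, 249.1]), 0.93, array([0.3416, 0.204 ])), (array([201.9, 383.1]), 0.7, array([ 0.4138, -0.187 ])), (array([163.4, 319. ]), 0.68, array([0.5258, 0.0017]))]
deck [(array([153.5, 225.9]), 0.58, array([0.5455, 0.2675]))]
hook [(array([140.9, 229.2]), 0.62, array([0.5779, 0.2545]))]
[... 2511 characters left out ...]
, -0.4719]))]
tin [(array([336.3, 391.1]), 0.58, array([ 0.3921, -0.4477]))]
timer [(array([219.6, 288.6]), 0.7, array([0.3912, 0.0068]))]
 ol cartridge 0.67 [253.2, 282.0, 324.4, 351.3] 1926 [ 0.2313 -0.2796] [0.1988 0.0815] 15.1 z [0.0252 0.0517 0.0601]
 ol cartridge 0.66 [345.7, 227.7, 417.9, 258.4] 1446 [ 0.5395 -0.2341] [0.0733 0.1851] 67.4 z [0.0227 0.0485 0.0598]
 ol rail 0.66 [214.0, 163.3, 260.1, 212.1] 743 [0.3291 0.2229] [0.0473 0.2619] 1.4 z [0.0015 0.0201 0.0245]
 ol rail 0.62 [313.4, 239.0, 341.7, 290.2] 570 [ 0.3911 -0.1852] [0.1766 0.0316] 77.3 z [0.0005 0.0144 0.0178]
 ol fan 0.71 [260.9, 133.5, 311.8, 175.8] 1382 [0.5372 0.2811] [0.1876 0.1358] 87.9 z [0.0044 0.0382 0.0529]
```

```bash
cat >> h.py <<'E'
def rows(pts,yaws,step=.036,start=None):
    "world waypoints (x,y,z tcp), tool down; prints per-row tool shifts and z-turn"
    s=status.get_obs(); p=np.array(s['tool_pos']); y=s['tool_rot'][2]
    for q,t in zip(pts,yaws):
        q=np.array(q); n=int(max(np.ceil(np.linalg.norm(q-p)/step),np.ceil(abs(t-y)/6)))
        for i in range(1):
            dy=(t-y)/n; print('n',n,'per-row turn z',round(-dy,2),'shifts:')
            for k in range(n):
                a=np.radians(y+dy*k); T=np.array([[np.cos(a),np.sin(a),0],[np.sin(a),-np.cos(a),0],[0,0,-1]])
                if k==0 or k==n-1 or abs(dy)>.3: print(k,np.round(T.T@((q-p)/n),4))
        p,y=q,t
E
python3 - <<'E'
from h import *
np.set_printoptions(precision=4,suppress=True)
im,d=take('top');P=cloud('top',d)
c=np.array([.5485,-.2325]);ax=np.array([np.cos(np.radians(-22.3)),np.sin(np.radians(-22.3))]);ay=np.array([-ax[1],ax[0]])
u=(P[...,:2]-c)@ax; v=(P[...,:2]-c)@ay; z=P[...,2]
m=(abs(u)<.13)&(abs(v)<.06)&(z>.012)
for lo in np.arange(-.12,.12,.01):
    k=m&(u>=lo)&(u<lo+.01)
    if k.any(): print(round(lo,3),k.sum(),'v',np.round([v[k].min(),v[k].max(),np.mean(v[k])],4),'z',np.round([z[k].min(),np.median(z[k]),z[k].max()],3))
rows([(.3,.55,.44),(.50,.38,.44),(.60,.10,.44),(.623,-.263,.40)],[75,73,70,67.7])
E
```

```text
-0.1 130 v [-0.0372  0.038   0.0008] z [0.013 0.044 0.064]
-0.09 74 v [-0.0295  0.0293  0.0023] z [0.031 0.055 0.061]
-0.08 71 v [-0.0287  0.0283  0.003 ] z [0.031 0.054 0.063]
-0.07 72 v [-0.027   0.0283  0.0024] z [0.034 0.054 0.061]
-0.06 73 v [-0.0274  0.0288  0.0026] z [0.033 0.054 0.062]
-0.05 70 v [-0.0279  0.028   0.0019] z [0.034 0.055 0.062]
-0.04 72 v [-0.0278  0.0284  0.0023] z [0.033 0.055 0.062]
-0.03 71 v [-0.0272  0.028   0.0029] z [0.034 0.053 0.061]
-0.02 75 v [-0.0296  0.0281  0.0015] z [0.025 0.054 0.063]
-0.01 68 v [-0.0281  0.0281  0.0025] z [0.033 0.055 0.061]
-0.0 72 v [-0.0273  0.028   0.0021] z [0.03  0.055 0.062]
0.01 70 v [-0.0287  0.0279  0.002 ] z [0.024 0.055 0.062]
0.02 73 v [-0.0285  0.0278  0.003 ] z [0.025 0.055 0.061]
0.03 76 v [-0.0291  0.0288  0.0017] z [0.034 0.054 0.063]
0.04 72 v [-0.0291  0.0291  0.0021] z [0.031 0.056 0.064]
0.05 25 v [-0.0214  0.0278  0.0045] z [0.035 0.04  0.062]
0.06 53 v [-0.0227  0.0211 -0.0006] z [0.03  0.035 0.04 ]
0.07 51 v [-0.0229  0.0206 -0.0006] z [0.03  0.036 0.041]
0.08 32 v [-0.0221  0.0208  0.0001] z [0.026 0.035 0.038]
n 5 per-row turn z 0.13 shifts:
0 [-0.0086  0.0308 -0.007 ]
4 [-0.0083  0.0309 -0.007 ]
n 8 per-row turn z 0.25 shifts:
0 [-0.0141  0.0296  0.    ]
7 [-0.0131  0.0301  0.    ]
n 9 per-row turn z 0.33 shifts:
0 [-0.0265  0.0197  0.    ]
1 [-0.0264  0.0199  0.    ]
2 [-0.0263  0.02    0.    ]
3 [-0.0262  0.0202  0.    ]
4 [-0.026   0.0203  0.    ]
5 [-0.0259  0.0205  0.    ]
6 [-0.0258  0.0206  0.    ]
7 [-0.0257  0.0208  0.    ]
8 [-0.0256  0.0209  0.    ]
n 11 per-row turn z 0.21 shifts:
0 [-0.0303  0.0133  0.0036]
10 [-0.0298  0.0143  0.0036]
```

Call:
jog_arm --pt "0 -0.0086 0.0308 -0.007 0 0 0.2" --pt "0 -0.0086 0.0308 -0.007 0 0 0.2" --pt "0 -0.0086 0.0308 -0.007 0 0 0.2" --pt "0 -0.0086 0.0308 -0.007 0 0 0.2" --pt "0 -0.0086 0.0308 -0.007 0 0 0.2" --pt "0 -0.014 0.03 0 0 0 0.2" --pt "0 -0.014 0.03 0 0 0 0.2" --pt "0 -0.014 0.03 0 0 0 0.2" --pt "0 -0.014 0.03 0 0 0 0.2" --pt "0 -0.014 0.03 0 0 0 0.2" --pt "0 -0.014 0.03 0 0 0 0.2" --pt "0 -0.014 0.03 0 0 0 0.2" --grip_force 10

```text
time_s: 2.85
tool_pos: [0.4752, 0.3956, 0.44]
tool_rot: [180.0, -0.0, 73.2]
force: [0.4, 0.6, -0.1]
grip_width: 0.0868
```

Call:
jog_arm --pt "0 -0.014 0.03 0 0 0 0.2" --pt "0 -0.026 0.02 0 0 0 0.3" --pt "0 -0.026 0.02 0 0 0 0.3" --pt "0 -0.026 0.02 0 0 0 0.3" --pt "0 -0.026 0.02 0 0 0 0.3" --pt "0 -0.026 0.02 0 0 0 0.3" --pt "0 -0.026 0.02 0 0 0 0.3" --pt "0 -0.026 0.02 0 0 0 0.3" --pt "0 -0.026 0.02 0 0 0 0.3" --pt "0 -0.026 0.02 0 0 0 0.3" --pt "0 -0.03 0.0135 0.0036 0 0 0.2" --pt "0 -0.03 0.0135 0.0036 0 0 0.2"

```text
time_s: 3.85
tool_pos: [0.6023, 0.0293, 0.4327]
tool_rot: [180.0, -0.0, 69.9]
force: [0.2, -1.2, 0.2]
grip_width: 0.087
```

Call:
jog_arm --pt "0 -0.03 0.0135 0.0036 0 0 0.2" --pt "0 -0.03 0.0135 0.0036 0 0 0.2" --pt "0 -0.03 0.0135 0.0036 0 0 0.2" --pt "0 -0.03 0.0135 0.0036 0 0 0.2" --pt "0 -0.03 0.0135 0.0036 0 0 0.2" --pt "0 -0.03 0.0135 0.0036 0 0 0.2" --pt "0 -0.03 0.0135 0.0036 0 0 0.2" --pt "0 0 0 0 0 0 0" --pt "0 0 0 0 0 0 0"

```text
time_s: 4.6
tool_pos: [0.6156, -0.2019, 0.407]
tool_rot: [-180.0, 0.1, 68.2]
force: [0.1, 0.5, 0.6]
grip_width: 0.087
```

Call:
jog_arm --pt "0 -0.027 0.012 0 0 0 0.5" --pt "0 -0.027 0.012 0.01 0 0 0" --pt "0 0 0 0.03 0 0 0" --pt "0 0 0 0.03 0 0 0" --pt "0 0 0 0.03 0 0 0" --pt "0 0 0 0.03 0 0 0" --pt "0 0 0 0 0 0 0" --pt "0 0 0 0 0 0 0"

```text
time_s: 5.27
tool_pos: [0.6188, -0.256, 0.2761]
tool_rot: [-179.8, -0.0, 68.2]
force: [-0.1, 0.2, -0.7]
grip_width: 0.0875
```

```bash
python3 - <<'E'
from h import *
a,_=take('side'); b,_=take('top')
cv2.imwrite('pics/h1.png',np.hstack([cv2.resize(a[170:320,290:490],None,fx=2,fy=2),cv2.resize(b[90:240,330:530],None,fx=2,fy=2)])[:,:,::-1])
s=status.get_obs();print(s['tool_pos'],s['tool_rot'])
E
```

```text
[ 0.61977771 -0.25758517  0.27967848] [ 1.79817642e+02 -3.66869038e-02  6.81074461e+01]
```

View pics/h1.png

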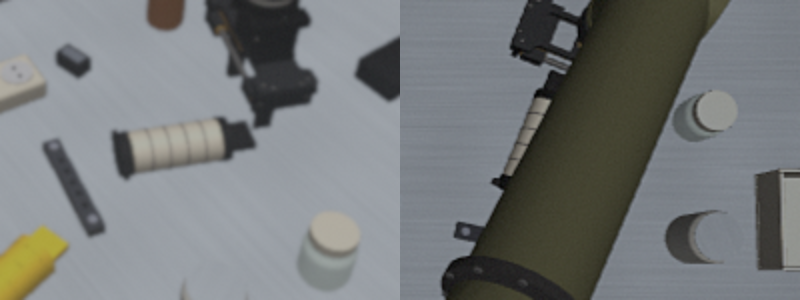

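Call:
jog_arm --pt "0 -0.004 0 0.028 0 0 0" --pt "0 0 0 0.028 0 0 0" --pt "0 0 0 0.027 0 0 0" --pt "0 0 0 0 0 0 0" --pt "1 0 0 0 0 0 0" --pt "1 0 0 0 0 0 0" --pt "1 0 0 0 0 0 0" --pt "1 0 0 0 0 0 0" --pt "1 0 0 0 0 0 0" --pt "1 0 0 0 0 0 0" --pt "1 0 0 0 0 0 0" --pt "1 0 0 0 0 0 0" --grip_force 10

```text
time_s: 6.37
tool_pos: [0.6174, -0.2617, 0.1947]
tool_rot: [180.0, -0.0, 68.0]
force: [-0.5, -0.0, 2.5]
grip_width: 0.0441
```

```bash
python3 - <<'E'
from h import *
print(status.get_obs())
E
```

```text
{'time_s': 6.3667, 'qpos': array([ -0.25528219,  32.59664325,  27.82645181,  92.7778902 ,
       -17.11726427,  58.86933331, 100.79096033]), 'joint_velocities': array([ 0.18091615, -0.02930587, -0.06424387, -0.1742015 ,  0.15752608,
        0.26050579, -0.04878688]), 'effort': array([  0.43665279, -52.02136874,   8.60726506, -25.46991169,
         0.11449973,  -0.05464967,   0.07312499]), 'tool_pos': array([ 0.6173597 , -0.2616989 ,  0.19467928]), 'tool_rot': array([ 1.79974797e+02, -2.70558494e-02,  6.80318367e+01]), 'force': array([-0.4789078 , -0.04536149,  2.50765833]), 'wrist_torque': array([-0.02280397,  0.06137238, -0.06433472]), 'grip_width': 0.04413494047018013}
```

Call:
jog_arm --pt "1 0.0028 -0.009 0 0 0 -1.63" --pt "1 0.0028 -0.009 0 0 0 -1.63" --pt "1 0.0028 -0.009 0 0 0 -1.63" --pt "1 0.0028 -0.009 0 0 0 -1.63" --pt "1 0.0028 -0.009 0 0 0 -1.63" --pt "1 0.0028 -0.007 0 0 0 -1.63" --pt "1 0 0 0 0 0 0" --pt "1 0 0 0 0 0 0"

```text
time_s: 7.03
tool_pos: [0.5718, -0.2292, 0.1945]
tool_rot: [-179.8, -0.1, 77.8]
force: [-3.5, 1.2, 4.8]
grip_width: 0.0438
```

```bash
python3 - <<'E'
from h import *
a,_=take('side'); b,_=take('top')
cv2.imwrite('pics/h2.png',np.hstack([cv2.resize(a[170:320,290:490],None,fx=2,fy=2),cv2.resize(b[90:240,330:530],None,fx=2,fy=2)])[:,:,::-1])
s=status.get_obs();print(s['tool_pos'],s['tool_rot'],s['force'])
E
```

```text
[ 0.57205233 -0.22923943  0.19434448] [-1.79787105e+02 -9.33433522e-02  7.77892506e+01] [-2.76603108  2.79848631  6.27608367]
```

View pics/h2.png

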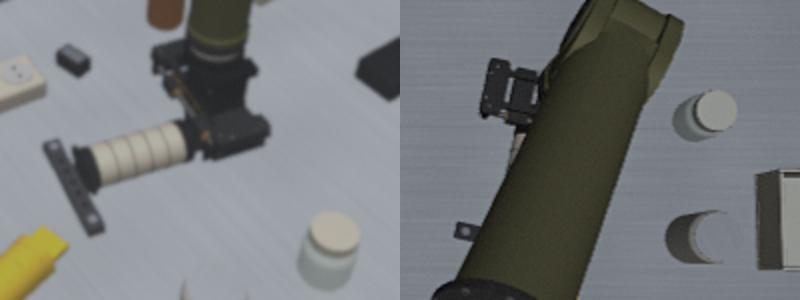

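Call:
jog_arm --pt "1 0 -0.003 0 0 0 0" --pt "1 0 -0.003 -0.0145 0 0 0" --pt "1 0 -0.0033 -0.0145 0 0 0" --pt "1 0 -0.004 -0.0145 0 0 0" --pt "1 0 -0.006 -0.013 0 0 0" --pt "1 0 -0.0066 -0.013 0 0 0" --pt "1 0 -0.0075 -0.0125 0 0 0" --pt "1 0 0 0 0 0 0" --pt "1 0 0 0 0 0 0"

```text
time_s: 7.88
tool_pos: [0.5405, -0.2231, 0.2769]
tool_rot: [179.9, 0.0, 77.8]
force: [3.1, -0.1, 1.1]
grip_width: 0.0435
```

```bash
python3 - <<'E'
from h import *
a,_=take('side')
cv2.imwrite('pics/h3.png',cv2.resize(a[170:320,290:490],None,fx=3,fy=3)[:,:,::-1])
s=status.get_obs();print(s['tool_pos'],s['tool_rot'],s['force'],s['wrist_torque'])
E
```

```text
[ 0.54086427 -0.22300363  0.27654404] [1.79870340e+02 2.30169515e-02 7.78113813e+01] [ 3.31137689 -0.81286032  1.16877156] [-0.17807913 -0.65825173  0.07607484]
```

View pics/h3.png

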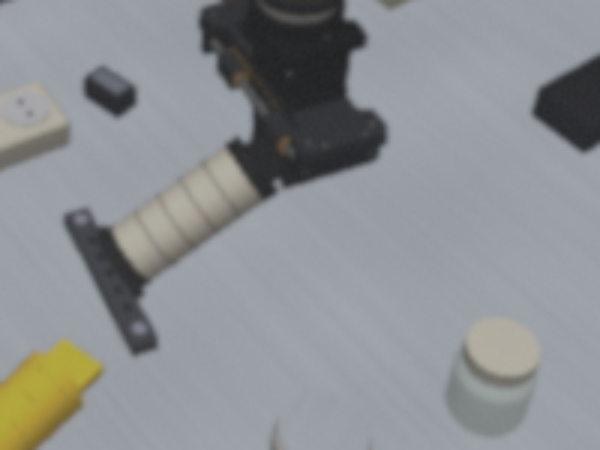

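Call:
jog_arm --pt "1 0 -0.007 -0.0072 0 0 0" --pt "1 0 -0.007 -0.0072 0 0 0" --pt "1 0 -0.007 -0.0072 0 0 0" --pt "1 0 0 0 0 0 0" --pt "1 0 0 0 0 0 0"

```text
time_s: 8.35
tool_pos: [0.5209, -0.2185, 0.2984]
tool_rot: [179.8, 0.0, 77.8]
force: [5.3, -0.6, 2.8]
grip_width: 0.0437
```

Call:
jog_arm --pt "1 0 0.004 -0.01 0 0 0" --pt "1 0 0 -0.01 0 0 0" --pt "1 0 0 -0.01 0 0 0" --pt "1 0 0 -0.01 0 0 0" --pt "1 0 0 -0.004 0 0 0" --pt "1 0 0 0 0 0 0" --pt "1 0 0 0 0 0 0" --pt "1 0 0 0 0 0 0"

```text
time_s: 9.02
tool_pos: [0.5234, -0.2189, 0.3414]
tool_rot: [-179.9, -0.0, 77.8]
force: [-0.1, 0.4, -3.4]
grip_width: 0.044
```

```bash
python3 - <<'E'
from h import *
a,_=take('side')
cv2.imwrite('pics/h4.png',cv2.resize(a[170:320,290:490],None,fx=3,fy=3)[:,:,::-1])
s=status.get_obs();print(s['tool_pos'],s['tool_rot'],s['force'],s['wrist_torque'])
E
```

```text
[ 0.52341086 -0.21893825  0.34140848] [-1.79921320e+02 -1.31655590e-02  7.78152458e+01] [ 0.03461691 -0.09037339 -4.04895892] [-0.01589178 -0.06534646  0.02643835]
```

View pics/h4.png

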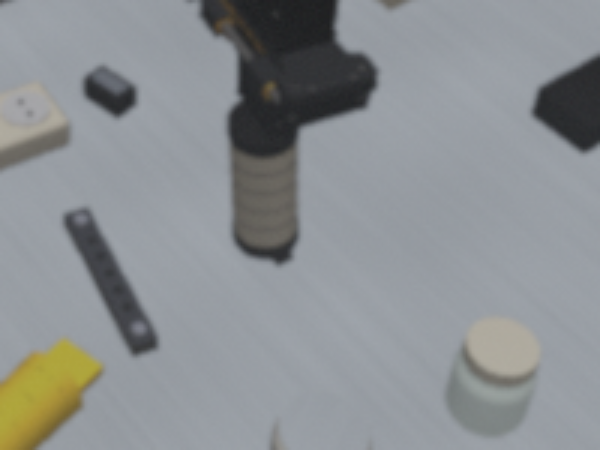

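Call:
jog_arm --pt "1 0 0 0.002 0 0 0" --pt "1 0 0 0.002 0 0 0" --pt "1 0 0 0.002 0 0 0" --pt "1 0 0 0.002 0 0 0" --pt "1 0 0 0 0 0 0" --pt "1 0 0 0 0 0 0"

```text
time_s: 9.57
tool_pos: [0.5261, -0.2199, 0.3385]
tool_rot: [179.4, 0.0, 77.8]
force: [2.3, -0.2, 12.2]
grip_width: 0.044
```

Call:
jog_arm --pt "1 0 0 0 0 0 0" --pt "1 0 0 0 0 0 0" --pt "1 0 0 0 0 0 0" --grip_force 3

```text
time_s: 9.82
tool_pos: [0.5245, -0.2194, 0.3355]
tool_rot: [179.8, -0.0, 77.8]
force: [0.2, 0.2, 4.1]
grip_width: 0.0439
```

Call:
jog_arm --pt "0.35 0 0 0 0 0 0" --pt "0.35 0 0 0 0 0 0" --pt "0.2 0 0 0 0 0 0" --pt "0.2 0 0 0 0 0 0" --pt "0.2 0 0 0 0 0 0" --pt "0.2 0 0 0 0 0 0" --pt "0.2 0 0 0 0 0 0" --pt "0.2 0 0 0 0 0 0" --pt "0.2 0 0 0 0 0 0"

```text
time_s: 10.57
tool_pos: [0.5237, -0.2191, 0.3339]
tool_rot: [-180.0, -0.0, 77.8]
force: [-0.0, 0.3, 0.1]
grip_width: 0.0694
```

```bash
python3 - <<'E'
from h import *
a,d=take('side')
P=cloud('side',d); m=(np.linalg.norm(P[...,:2]-[.524,-.2194],axis=-1)<.05)&(P[...,2]>.02)&(P[...,2]<.14)
# axis tilt: mean of visible-surface xy per height slice
for lo in (.02,.05,.08,.11): k=m&(P[...,2]>lo)&(P[...,2]<lo+.02); print(lo,k.sum(),P[k].mean(0).round(4))
cv2.imwrite('pics/h5.png',cv2.resize(a[150:300,290:490],None,fx=3,fy=3)[:,:,::-1])
s=status.get_obs();print(s['tool_pos'],s['tool_rot'],s['force'],s['grip_width'])
t,dt=take('top')
for n in('top','side'):
  for k,z in dict(deck=.04,hook=.059).items():
    print(n,k,[(round(l['conf'],2),onplane(n,l['position'],z)[:2]) for l in landmark_of(n,k)[:4]])
E
```

```text
0.02 109 [ 0.5213 -0.2403  0.0295]
0.05 116 [ 0.5213 -0.239   0.0602]
0.08 119 [ 0.5215 -0.2394  0.0902]
0.11 129 [ 0.5214 -0.2397  0.1204]
[ 0.52369783 -0.21911524  0.33395984] [ 1.79996951e+02 -4.00685244e-03  7.78129148e+01] [-0.16192986  0.66962301  0.18169361] 0.06974008720611015
top deck [(0.74, array([0.54066249, 0.26169832])), (0.61, array([0.5741964 , 0.25602208]))]
top hook [(0.94, array([0.57430422, 0.24430165]))]
side deck [(0.6, array([0.53819963, 0.25361179]))]
side hook [(0.76, array([0.58308786, 0.25409384])), (0.42, array([ 0.52839424, -0.49332282]))]
```

View pics/h5.png

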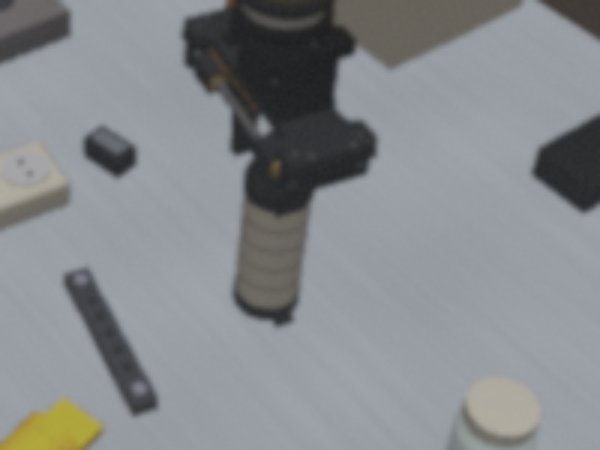

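```bash
python3 - <<'E'
from h import *
from scipy.optimize import least_squares
np.set_printoptions(precision=4,suppress=True)
for n in('side','top'):
    _,d=take(n);P=cloud(n,d)
    q=P[(np.linalg.norm(P[...,:2]-[.524,-.2194],axis=-1)<.045)&(P[...,2]>.02)&(P[...,2]<.135)]
    if n=='side':
        r=least_squares(lambda c:np.linalg.norm(q[:,:2]-c,axis=1)-.03,[.524,-.219],loss='soft_l1',f_scale=.002); print(n,'cyl',r.x,len(q))
    reg=(np.abs(P[...,:2]-[.542,.262]).max(-1)<.09)
    k=reg&(abs(P[...,2]-.04)<.005); g=k.astype(np.uint8)
    nl,lab,st,_=cv2.connectedComponentsWithStats(g); b=lab==1+np.argmax(st[1:,4])
    p=P[b]; print(n,'deck rect',cv2.minAreaRect(p[:,:2].astype(np.float32)),b.sum(),np.median(p[:,2]))
    lo,hi=np.percentile(p[:,:2],[1,99],axis=0); print('  pct mid',(lo+hi)/2,hi-lo)
    h=P[reg&(P[...,2]>.0535)&(P[...,2]<.065)]
    A=h[h[:,0]>.545];B=h[h[:,0]<.54]
    for s in(A,B): print('  hook',len(s),s.mean(0),s.min(0)[:2],s.max(0)[:2])
    a=A.mean(0)-B.mean(0); print('  mid',(A.mean(0)+B.mean(0))[:2]/2,'dir',np.degrees(np.arctan2(a[1],a[0])),np.hypot(*a[:2]))
E
```

```text
side cyl [ 0.5381 -0.2225] 677
side deck rect ((0.5354688763618469, 0.2568473815917969), (0.1342342048883438, 0.13136789202690125), 89.22632598876953) 829 0.03952985528642272
  pct mid [0.535 0.255] [0.1279 0.1289]
  hook 36 [0.577  0.2531 0.0582] [0.5694 0.2345] [0.5853 0.2712]
  hook 36 [0.4947 0.2559 0.0581] [0.4878 0.2414] [0.5031 0.2733]
  mid [0.5358 0.2545] dir -1.9441696605607248 0.08233898554052149
top deck rect ((0.5379141569137573, 0.25729286670684814), (0.13019119203090668, 0.13015906512737274), 88.72621154785156) 1872 0.03963885455012972
  pct mid [0.5377 0.2572] [0.1266 0.1268]
  hook 58 [0.5783 0.2552 0.0585] [0.5714 0.2392] [0.5862 0.2698]
  hook 64 [0.4968 0.2602 0.0584] [0.4897 0.2442] [0.5045 0.2759]
  mid [0.5375 0.2577] dir -3.4952050644793737 0.08158110600207831
```

```bash
python3 - <<'E'
from h import *
f,cx,cy,e,M=cam('side')
def pr(p): c=M.T@(np.array(p)-e); return np.round([cx-f*c[0]/c[2], cy+f*c[1]/c[2]],1)
for xy in((.538,-.2225),(.5237,-.2191)): print(xy,[pr((*xy,z)) for z in(0,.05,.15,.17,.335)])
im,d=take('side');P=cloud('side',d)
for o in outline_of('side','cartridge')[:2]:
    m=o['pixels']; print(o['conf'],o['box'])
    for r in range(int(o['box'][1]),int(o['box'][3]),4):
        c=np.nonzero(m[r])[0]
        if len(c): print(r,c.min(),c.max())
for k in('fin','lug','cartridge'): print(k,[(l['conf'],l['position']) for l in landmark_of('side',k)])
cv2.imwrite('pics/h6.png',cv2.resize(im[175:275,330:450],(720,600),interpolation=cv2.INTER_CUBIC)[:,:,::-1])
E
```

```text
(0.538, -0.2225) [array([378.2, 247.6]), array([379.7, 235.2]), array([382.9, 208.1]), array([383.6, 202.2]), array([390. , 148.5])]
(0.5237, -0.2191) [array([373.3, 249.1]), array([374.6, 236.6]), array([377.6, 209.5]), array([378.2, 203.7]), array([384.1, 149.9])]
0.79 [252.4, 281.9, 325.2, 353.5]
285 305 316
289 297 322
293 294 324
297 290 321
301 285 318
305 280 317
309 276 313
313 271 308
317 266 304
321 262 300
325 258 296
329 252 292
333 255 288
337 257 284
341 260 280
345 263 278
349 268 277
0.68 [369.7, 204.0, 393.5, 257.8]
204 373 374
208 371 378
212 371 381
216 371 393
220 371 392
224 370 392
228 370 391
232 369 391
236 369 390
240 368 390
244 368 389
248 368 389
252 369 388
256 376 386
fin [(0.95, [290.2, 312.0]), (0.7, [203.7, 381.1]), (0.28, [137.3, 300.2])]
lug [(0.88, [328.9, 254.4]), (0.81, [238.4, 372.2]), (0.39, [308.0, 452.1])]
cartridge [(0.92, [247.0, 379.5]), (0.85, [339.1, 261.5]), (0.73, [139.2, 300.2])]
```

View pics/h6.png

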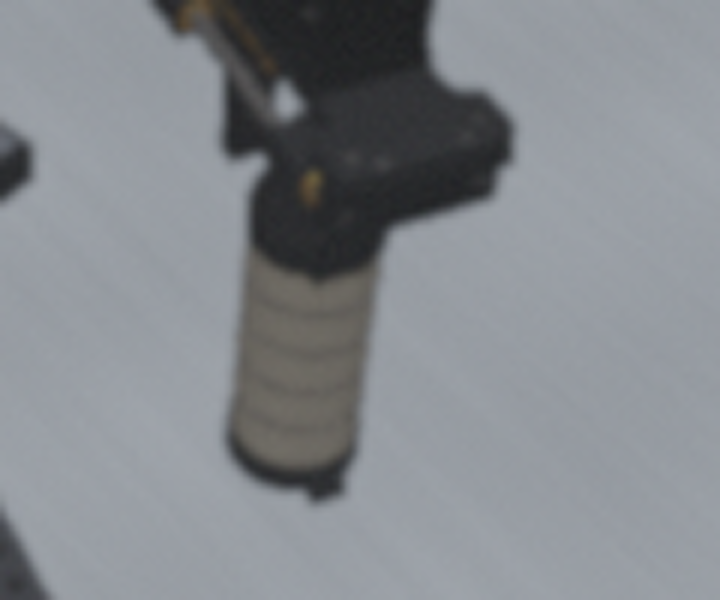

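Call:
jog_arm --pt "0.05 0 0.005 0 0 0 0" --pt "0.05 0 0.005 0 0 0 0" --pt "0.05 0 0.0045 0 0 0 0" --pt "0.05 0 0 0 0 0 0" --pt "1 0 0 0 0 0 0" --pt "1 0 0 0 0 0 0" --pt "1 0 0 0 0 0 0" --pt "1 0 0 0 0 0 0" --pt "1 0 0 0 0 0 0" --pt "1 0 0 0 0 0 0" --pt "1 0 0 0 0 0 0" --pt "1 0 0 0 0 0 0" --grip_force 30

```text
time_s: 12.22
tool_pos: [0.5379, -0.2221, 0.334]
tool_rot: [180.0, -0.0, 77.8]
force: [0.3, 0.2, 1.2]
grip_width: 0.0434
```

```bash
cat >> h.py <<'E'
def cyl(z0,name='side'):
    "fit body cylinder (r 30) near tool; z0 foot height; prints axis at foot in world, tilt, offset from tool along tool x,y"
    from scipy.optimize import least_squares
    s=status.get_obs(); t=s['tool_pos']; _,d=take(name);P=cloud(name,d)
    q=P[(np.linalg.norm(P[...,:2]-t[:2],axis=-1)<.055)&(P[...,2]>z0+.02)&(P[...,2]<z0+.135)]
    g=lambda c:np.linalg.norm(q[:,:2]-c[:2]-np.outer(q[:,2]-z0,c[2:]),axis=1)-.03
    r=least_squares(g,[*t[:2],0,0],loss='soft_l1',f_scale=.002).x
    a=np.radians(s['tool_rot'][2]); o=r[:2]-t[:2]
    print('tool',t.round(4),s['tool_rot'].round(2),'F',s['force'].round(1),'grip',round(s['grip_width'],4))
    print('foot',r[:2].round(4),'tilt rad',r[2:].round(3),'offset tx,ty',np.round([o@[np.cos(a),np.sin(a)],o@[np.sin(a),-np.cos(a)]],4),'rms',np.sqrt(np.mean(g(r)**2)).round(4),len(q))
E
python3 - <<'E'
from h import *
cyl(0)
E
```

```text
tool [ 0.5379 -0.2221  0.334 ] [ 1.7999e+02 -1.0000e-02  7.7820e+01] F [0.3 0.2 1.2] grip 0.0434
foot [ 0.5382 -0.2226] tilt rad [-0.003  0.002] offset tx,ty [-0.0004  0.0004] rms 0.0014 674
```

Call:
jog_arm --pt "1 0 0 -0.02 0 0 0" --pt "1 0 0 -0.03 0 0 0" --pt "1 0 0 -0.03 0 0 0" --pt "1 0 0 -0.02 0 0 0" --pt "1 0.0334 -0.0072 0 0 0 -0.8" --pt "1 0.0335 -0.0067 0 0 0 -0.8" --pt "1 0.0336 -0.0063 0 0 0 -0.8" --pt "1 0.0337 -0.0058 0 0 0 -0.8" --pt "1 0.0338 -0.0053 0 0 0 -0.8" --pt "1 0.0338 -0.0049 0 0 0 -0.8" --pt "1 0.0339 -0.0044 0 0 0 -0.8" --pt "1 0.0339 -0.0039 0 0 0 -0.8"

```text
time_s: 13.27
tool_pos: [0.5372, 0.0527, 0.4327]
tool_rot: [-179.9, 0.0, 84.2]
force: [1.4, -0.2, -5.4]
grip_width: 0.0439
```

Call:
jog_arm --pt "1 0.034 -0.0035 0 0 0 -0.8" --pt "1 0.034 -0.003 0 0 0 -0.8" --pt "1 0.034 -0.0025 0 0 0 -0.8" --pt "1 0.0341 -0.002 0 0 0 -0.8" --pt "1 0.0341 -0.0016 0 0 0 -0.8" --pt "1 0.0341 -0.0011 0 0 0 -0.8" --pt "1 0 0 0 0 0 0" --pt "1 0 0 0 0 0 0" --pt "1 0 0 0 0 0 0" --pt "1 0 0 0 0 0 0"

```text
time_s: 14.1
tool_pos: [0.5381, 0.2544, 0.4331]
tool_rot: [-179.9, 0.1, 88.9]
force: [-0.2, 0.8, -4.4]
grip_width: 0.0439
```

```bash
python3 - <<'E'
from h import *
cyl(.10); cyl(.1)
E
```

```text
tool [0.5381 0.2544 0.4331] [-1.7994e+02  1.0000e-01  8.8890e+01] F [-0.2  0.8 -4.4] grip 0.0439
foot [0.5379 0.2538] tilt rad [-0.006 -0.   ] offset tx,ty [-0.0006 -0.0002] rms 0.002 577
tool [0.5382 0.2543 0.4335] [-1.7997e+02  6.0000e-02  8.8860e+01] F [ 0.9 -0.2 -4.9] grip 0.0438
foot [0.5378 0.2542] tilt rad [-0.004 -0.004] offset tx,ty [-0.0001 -0.0004] rms 0.002 583
```

Call:
jog_arm --pt "1 0.002 -0.0015 0.01 0 0 0" --pt "1 0 0 0.015 0 0 0" --pt "1 0 0 0.015 0 0 0" --pt "1 0 0 0.01 0 0 0" --pt "1 0 0 0.004 0 0 0" --pt "1 0 0 0.002 0 0 0" --pt "1 0 0 0.0015 0 0 0" --pt "1 0 0 0.001 0 0 0" --pt "1 0 0 0.001 0 0 0" --pt "1 0 0 0 0 0 0" --pt "1 0 0 0 0 0 0"

```text
time_s: 15.12
tool_pos: [0.5364, 0.2581, 0.3749]
tool_rot: [180.0, -0.0, 89.0]
force: [-0.4, -0.5, -4.9]
grip_width: 0.0438
```

```bash
python3 - <<'E'
from h import *
cyl(.04)
a,_=take('side');cv2.imwrite('pics/h7.png',cv2.resize(a[85:205,220:360],(700,600),interpolation=cv2.INTER_CUBIC)[:,:,::-1])
E
```

```text
tool [0.5364 0.2581 0.3749] [ 1.7996e+02 -3.0000e-02  8.9010e+01] F [-0.4 -0.5 -4.9] grip 0.0438
foot [0.5369 0.2577] tilt rad [-0.007  0.001] offset tx,ty [-0.0003  0.0005] rms 0.0029 546
```

View pics/h7.png

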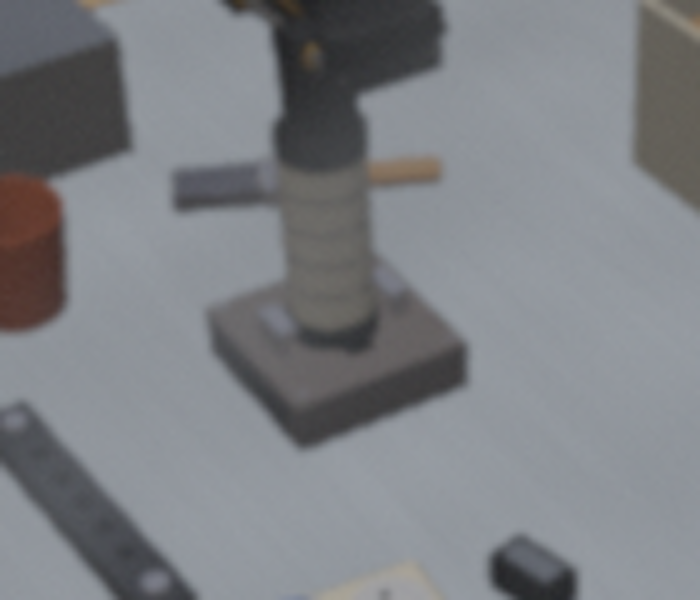

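Call:
jog_arm --pt "1 -0.0015 0 0.0007 0 0 0" --pt "1 0 0 0.0007 0 0 0" --pt "1 0 0 0.0006 0 0 0" --pt "1 0 0 0 0 0 0" --pt "1 0 0 0 0 0 0" --pt "1 0 0 0 0 0 0"

```text
time_s: 15.72
tool_pos: [0.5365, 0.2568, 0.3741]
tool_rot: [179.9, -0.1, 89.0]
force: [-1.2, -0.3, 5.9]
grip_width: 0.0437
```

Call:
jog_arm --pt "1 0 0 0 0 0 3" --pt "1 0 0 0 0 0 5" --pt "1 0 0 0 0 0 5" --pt "1 0 0 0 0 0 5" --pt "1 0 0 0 0 0 5" --pt "1 0 0 0 0 0 5" --pt "1 0 0 0 0 0 5" --pt "1 0 0 0 0 0 5" --pt "1 0 0 0 0 0 5" --pt "1 0 0 0 0 0 2" --pt "1 0 0 0 0 0 0" --pt "1 0 0 0 0 0 0"

```text
time_s: 16.72
tool_pos: [0.5369, 0.2556, 0.3741]
tool_rot: [179.9, -0.1, 43.9]
force: [-0.3, -1.7, 6.6]
grip_width: 0.0435
```

```bash
python3 - <<'E'
from h import *
cyl(.04); print(status.get_obs()['wrist_torque'])
E
```

```text
tool [0.5369 0.2556 0.3741] [ 1.799e+02 -7.000e-02  4.394e+01] F [-0.3 -1.7  6.6] grip 0.0435
foot [0.5369 0.2553] tilt rad [-0.    -0.001] offset tx,ty [-0.0002  0.0003] rms 0.003 551
[-0.69656718  0.50245296 -0.06841779]
```

Call:
jog_arm --pt "1 0 0 0 0 0 3" --pt "1 0 0 0 0 0 4" --pt "1 0 0 0 0 0 4" --pt "1 0 0 0 0 0 4" --pt "1 0 0 0 0 0 4" --pt "1 0 0 0 0 0 4" --pt "1 0 0 0 0 0 4" --pt "1 0 0 0 0 0 4" --pt "1 0 0 0 0 0 4" --pt "1 0 0 0 0 0 2" --pt "1 0 0 0 0 0 0" --pt "1 0 0 0 0 0 0"

```text
time_s: 17.77
tool_pos: [0.5365, 0.2561, 0.3741]
tool_rot: [-180.0, -0.1, 7.0]
force: [-2.3, -0.9, 7.5]
grip_width: 0.0438
```

```bash
python3 - <<'E'
from h import *
cyl(.04); print(status.get_obs()['wrist_torque'])
E
```

```text
tool [0.5365 0.2561 0.3741] [-1.7998e+02 -7.0000e-02  6.9700e+00] F [-2.3 -0.9  7.5] grip 0.0438
foot [0.5368 0.256 ] tilt rad [-0.002  0.003] offset tx,ty [0.0003 0.0001] rms 0.0032 557
[-0.44921136  0.83570111 -0.09241225]
```

Now the last degrees to the stop, watching the torque.

Call:
jog_arm --pt "1 0 0 0 0 0 2" --pt "1 0 0 0 0 0 2" --pt "1 0 0 0 0 0 2" --pt "1 0 0 0 0 0 2" --pt "1 0 0 0 0 0 1" --pt "1 0 0 0 0 0 0" --pt "1 0 0 0 0 0 0"

```text
time_s: 18.4
tool_pos: [0.5365, 0.257, 0.3741]
tool_rot: [-179.9, -0.1, -1.9]
force: [-0.8, -0.2, 5.1]
grip_width: 0.0439
```

```bash
python3 - <<'E'
from h import *
cyl(.04); print(status.get_obs()['wrist_torque'])
E
```

```text
tool [0.5365 0.257  0.3741] [-1.7989e+02 -1.1000e-01 -1.9300e+00] F [-0.8 -0.2  5.1] grip 0.0439
foot [0.5373 0.2574] tilt rad [-0.006 -0.002] offset tx,ty [ 0.0008 -0.0004] rms 0.0028 545
[0.0712896  0.64804513 0.23696393]
```

Call:
jog_arm --pt "1 0 0 -0.001 0 0 0" --pt "1 0 0 0 0 0 0" --pt "0.3 0 0 0 0 0 0" --pt "0.3 0 0 0 0 0 0" --pt "0 0 0 0 0 0 0" --pt "0 0 0 0 0 0 0" --pt "0 0 0 0 0 0 0" --pt "0 0 0 0 0 0 0" --grip_force 5

```text
time_s: 19.12
tool_pos: [0.5363, 0.2564, 0.3733]
tool_rot: [180.0, 0.0, -2.0]
force: [0.3, -0.3, 0.3]
grip_width: 0.0762
```

Call:
jog_arm --pt "0 0 0 -0.01 0 0 0" --pt "0 0 0 -0.02 0 0 0" --pt "0 0 0 -0.03 0 0 0" --pt "0 0 0 -0.03 0 0 0" --pt "0 0 0 0 0 0 0" --pt "0 0 0 0 0 0 0" --pt "0 0 0 0 0 0 0"

```text
time_s: 19.7
tool_pos: [0.5362, 0.2565, 0.4637]
tool_rot: [-180.0, -0.0, -2.0]
force: [-0.1, -0.2, -0.3]
grip_width: 0.0874
```

```bash
python3 - <<'E'
from h import *
cyl(.04)
for k,z in dict(fin=.2075,lug=.044,cartridge=.04).items(): print(k,[(round(l['conf'],2),onplane('side',l['position'],z)[:2].round(3)) for l in landmark_of('side',k)])
a,_=take('side');cv2.imwrite('pics/h8.png',cv2.resize(a[75:195,220:360],(700,600),interpolation=cv2.INTER_CUBIC)[:,:,::-1])
E
```

```text
tool [0.5362 0.2565 0.4637] [-1.7999e+02 -1.0000e-02 -1.9900e+00] F [-0.1 -0.2 -0.3] grip 0.0874
foot [0.5368 0.2572] tilt rad [-0.003  0.   ] offset tx,ty [ 0.0006 -0.0008] rms 0.0026 544
fin [(0.76, array([ 0.239, -0.365]))]
lug [(0.74, array([ 0.126, -0.278])), (0.7, array([0.584, 0.248])), (0.43, array([0.596, 0.381]))]
cartridge [(0.96, array([0.534, 0.251])), (0.61, array([0.51 , 0.218])), (0.58, array([ 0.14 , -0.307])), (0.39, array([ 0.672, -0.029]))]
```

View pics/h8.png

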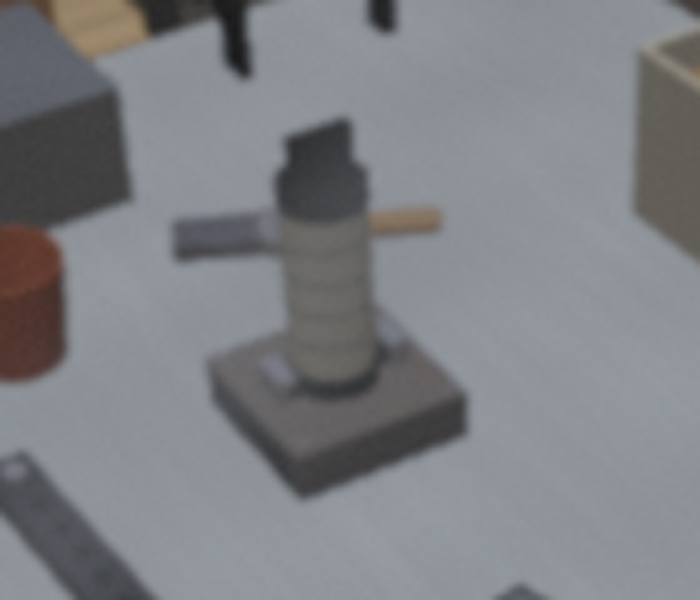

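```bash
python3 -c "
from cell import env; print(env.sign_off())"
```

```text
the job is handed in; nothing more can be done
None
```

The cartridge is on the fan deck with its lugs turned under the hooks, released, and the job is handed in at about 20 s of the 67 s. The hand-in gives no verdict, so what follows rests on my own checks.

**What I did**
- I pinched the fin by its 44 mm sides and pushed the foot against the small rail. I then lifted the head to about 60°, then about 50° from upright, with 3 to 5 N horizontal force at the wrist as the foot pressed on the rail.
- I drew it upright, set it on the bench and released it. It stood upright (tilt within 0.004 rad).
- I gripped it again, set it on the deck with the lugs square to the hooks and turned it about 91° clockwise until the wrist torque reversed at the stop. Then I opened the gripper and backed off 90 mm.

**Last checks**
- **Position:** the foot is at (0.537, 0.257). My estimate of the deck centre is (0.537, 0.256), so it is off by about 1 mm.
- **Tilt:** about 0.003 rad.
- **Turn:** the tool was at -2° when I released, and the fan's x axis is at about -1°.
- **Contact:** the gripper is open and the force reading is about 0.

**What disagreed**
- The two cameras differed by about 2 mm on the deck centre, and I used the average.
- When it first stood, the cartridge had slipped about 14 mm in the jaws. I corrected this before gripping again.
- In the last look, the fin detector missed the real fin. The picture shows the fin lined up with the hooks.

The last picture shows the pot and brush undisturbed. I did not measure the other bystanders again.

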